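# Load the idlers onto the run-out wheel stand

### The arm

A 6-joint arm with a two-finger parallel gripper is mounted at the origin on the work surface; the furniture and walls round the work are solid. World frame = base frame: x ahead of the robot, y to its left, z up, the work surface at z = 0. Lengths are in m, angles in rad, forces in N, time in s.
With the tool pointing down it reaches from about 0.4 to 0.825 m from the base axis. Payload 7 kg.
Tool frame: the origin (TCP) lies on the mounting face of the last link; the fingertips stand 178 mm ahead of it and the grasp point (between the pads) lies 159 mm ahead of it; z points along the fingers, y is the direction in which the jaws open and shut (so a half turn about z gives the same grasp; the last joint's range is limited). The gripper opens to 88 mm and grips with 3 to 60 N. Pads are 19 mm wide; open, the fingers measure 130 mm over their backs; the gripper's body (78 mm by 193 mm) begins 47 mm behind the grasp point.
Start: joints at [-0.929, 0.359, 0.012, 0, -1.224, -0.288], TCP at [0.234, -0.633, 0.405] pointing down, gripper open.
Joint ranges: [-3.07, 3.07], [-1.43, 2.12], [-1.02, 1.25], [-3.03, 1.67], [-3.05, -0], [-3.03, 3.03]. Speed limits (rad/s): [2.39, 2.39, 3.01, 3.14, 3.14, 3.14].

### API

Orientations are given as [roll, pitch, yaw] about the fixed x, y, z axes, in that order (R = Rz(yaw) Ry(pitch) Rx(roll)).
In Python, from station import * gives the robot as it stands.
- The arm moves only by the tool arm_command, never from a script. Its argument "targets" is a list of rows, each a list of 3 entries, a list of its own where there are three numbers: the turn, a rotation vector about the world's x, y, z in rad, then the shift along the world's x, y, z in mm, then the closure, from 0 (fully open) to 1 (shut). In form: [[[wx, wy, wz], [tx, ty, tz], fingers], ...]. A call has 1 to 8 rows; each row shifts and turns the commanded pose from where the row before left it; what a row does not reach is not made up. A row lasts 1/10 s, in which the tool goes at most 50 mm and 8.59 degrees, less where a joint would pass 70% of its speed; a pose out of reach is approached as far as the arm can. A call with a gripper value outside its range is refused whole. The fingers move at their own pace and stop on an object; "squeeze" is the grip in N (left out, the last holds). Time passes only in rows, so rows that do not move let the fingers close. It gives the time, the measured TCP pose, the force and the opening at its end, in the units of the state.
- get_state(): the state, without advancing time (a new reading comes with each control period).
- grab_frame(name): name is "scene" or "top" or "wrist"; returns (picture, depth): 420x560x3 uint8, red, green, blue; 420x560 float32, m along the optical axis (not along the pixel's ray), 0 where there is no reading.
- camera_params(name): a dict with "mtx" (3x3 intrinsics, pixels), "eye" and "orientation" of the camera in the world. Camera axes: x right, y down, z forward; pixel columns grow to the right and rows downward; lengths in m; the calibration is good to about 2 mm. The wrist camera is an equidistant fisheye: a pixel r from the principal point sees the ray r / f radians off the axis. A picture is of the moment at which its call begins: read the wrist's pose just before it. camera_params takes no time and is no camera call; for the wrist camera it gives the pose at the moment of the call.
- job_done(): hands the job in, once; it reports no verdict.
The state is a dict: "t": time; "q": joint angles; "qd": joint speeds; "joint_efforts": joint torques, N m; "eef_pos": TCP position; "ee_rot": TCP orientation; "force": force on the tool from outside, world axes, zero at the start; "moment": the same for the moment, N m; "width": finger opening in m.
Only numpy, scipy, OpenCV 4.12 (cv2) and the standard library are available. Lean on these libraries where they do the work, as an engineer would, in place of code of your own. Each camera call takes 0.05 s, during which the arm holds its last target.

### The job

Move the three painted conveyor idlers from their plywood cradles onto the wheel stand for run-out checking: each lies in the valley between the two shafts of the station whose tag has its colour, centred lengthwise on the wheels. Lower each one gently into its valley and let go without dropping it or setting it or the wheels spinning, so that all are at rest in the end, and do not disturb the other things on the bench.

Things in the scene. Friction and masses are not known exactly. Their poses are not given: they have to be found in the camera images.
- stand: Fixed wheel stand: grey plate 186 x 276 x 10 mm, two aluminium rails 41 mm high, three stations at y = -84, 0, +84 mm (x = 0). Origin on the bench under the middle station's centre; x along the shafts and seated idlers, z up. A station has two free shafts 20 mm either side of its centre, axes 34 mm above the bench. From x = -30 to +30 mm fingers have room down to 40 mm above the bench.
- drum_red: Red conveyor idler: smooth red cylinder, 50 mm diameter, 165 mm long, with a steel stub of 16 mm diameter and 12 mm length on each end (189 mm overall), about 0.55 kg. Origin at its centre; x along its axis (either way round is the same). Lying in its cradle, its centre is 55 mm above the bench; seated on a station of the stand, 70 mm. It rolls easily.
- tag_red: Red colour tag, a block 16 x 42 x 26 mm fixed on the stand's plate at the robot's side of the station where the red idler belongs. Origin: middle of its underside, 10 mm above the bench; axes parallel to the stand's. The station's centre is 113 mm from it along +x. Which tag is at which station varies.
- cradle_red: Plywood cradle in which the red idler starts, fixed to the bench: base 124 x 66 x 8 mm, with two 90-degree V supports 12 mm wide, at x = -52 and +52 mm, up to 46 mm high; between them fingers have room beside the idler down to 8 mm above the bench. Origin: middle of its underside, on the bench; x along the idler, z up.
- drum_yellow: Yellow conveyor idler: smooth yellow cylinder, 45 mm diameter, 145 mm long, with a steel stub of 16 mm diameter and 12 mm length on each end (169 mm overall), about 0.45 kg. Origin at its centre; x along its axis (either way round is the same). Lying in its cradle, its centre is 52 mm above the bench; seated on a station of the stand, 67 mm. It rolls easily.
- tag_yellow: Yellow colour tag, a block 16 x 42 x 26 mm fixed on the stand's plate at the robot's side of the station where the yellow idler belongs. Origin: middle of its underside, 10 mm above the bench; axes parallel to the stand's. The station's centre is 113 mm from it along +x. Which tag is at which station varies.
- cradle_yellow: Plywood cradle in which the yellow idler starts, fixed to the bench: base 124 x 66 x 8 mm, with two 90-degree V supports 12 mm wide, at x = -52 and +52 mm, up to 46 mm high; between them fingers have room beside the idler down to 8 mm above the bench. Origin: middle of its underside, on the bench; x along the idler, z up.
- drum_green: Green conveyor idler: smooth green cylinder, 40 mm diameter, 125 mm long, with a steel stub of 16 mm diameter and 12 mm length on each end (149 mm overall), about 0.35 kg. Origin at its centre; x along its axis (either way round is the same). Lying in its cradle, its centre is 48 mm above the bench; seated on a station of the stand, 64 mm. It rolls easily.
- tag_green: Green colour tag, a block 16 x 42 x 26 mm fixed on the stand's plate at the robot's side of the station where the green idler belongs. Origin: middle of its underside, 10 mm above the bench; axes parallel to the stand's. The station's centre is 113 mm from it along +x. Which tag is at which station varies.
- cradle_green: Plywood cradle in which the green idler starts, fixed to the bench: base 124 x 66 x 8 mm, with two 90-degree V supports 12 mm wide, at x = -52 and +52 mm, up to 46 mm high; between them fingers have room beside the idler down to 8 mm above the bench. Origin: middle of its underside, on the bench; x along the idler, z up.
- can: Standing drink can, 66 mm diameter, 119 mm high, loose, beyond the cradles. Bystander. Origin: middle of its underside.
- glue_bottle: Standing bottle with blue tip, 43 mm wide, 128 mm high, loose, beyond the cradles. Bystander. Origin: middle of its underside.
- tape_measure: Tape measure, 37 x 80 x 69 mm, loose, on the robot's side of the cradles. Bystander. Origin: middle of its underside.
- cup: Standing light-blue plastic cup, 72 mm diameter, 112 mm high, light and loose, beyond the stand. Bystander. Origin: middle of its underside.
- shaft1r (a joint): Turning angle (rad) of the right (-y) shaft with its wheels of the station at stand y = -84 mm; turns freely, without limit. The shaft is 8 mm thick, parallel to the stand's x, 34 mm above the bench; its two black wheels, 32 mm diameter and 16 mm wide, are centred at x = -38 and +38 mm.
- shaft1l (a joint): Turning angle (rad) of the left (+y) shaft with its wheels of the station at stand y = -84 mm; turns freely, without limit. The shaft is 8 mm thick, parallel to the stand's x, 34 mm above the bench; its two black wheels, 32 mm diameter and 16 mm wide, are centred at x = -38 and +38 mm.
- shaft2r (a joint): Turning angle (rad) of the right (-y) shaft with its wheels of the station at stand y = 0 mm; turns freely, without limit. The shaft is 8 mm thick, parallel to the stand's x, 34 mm above the bench; its two black wheels, 32 mm diameter and 16 mm wide, are centred at x = -38 and +38 mm.
- shaft2l (a joint): Turning angle (rad) of the left (+y) shaft with its wheels of the station at stand y = 0 mm; turns freely, without limit. The shaft is 8 mm thick, parallel to the stand's x, 34 mm above the bench; its two black wheels, 32 mm diameter and 16 mm wide, are centred at x = -38 and +38 mm.
- shaft3r (a joint): Turning angle (rad) of the right (-y) shaft with its wheels of the station at stand y = 84 mm; turns freely, without limit. The shaft is 8 mm thick, parallel to the stand's x, 34 mm above the bench; its two black wheels, 32 mm diameter and 16 mm wide, are centred at x = -38 and +38 mm.
- shaft3l (a joint): Turning angle (rad) of the left (+y) shaft with its wheels of the station at stand y = 84 mm; turns freely, without limit. The shaft is 8 mm thick, parallel to the stand's x, 34 mm above the bench; its two black wheels, 32 mm diameter and 16 mm wide, are centred at x = -38 and +38 mm.
- strut (a point): Midpoint of a fixed black strut (25 mm thick) of the room's tube frame on the left: straight from world [0.12, 0.44, 0.06] to [0.94, 0.44, 0.45]; a second one (32 mm) runs from [0.12, 0.44, 0.96] to the same far end, and a 50 mm post stands at [0.09, 0.48]. Keep the arm clear of them; the gap between the struts is widest near the robot. Axes as the world's.
Things that resemble listed ones, but are neither listed nor needed, are in the scene too. There is more than one size of the drum_green; the one meant has the size given above.

How it is judged:
At the end, for the whole second after the job is handed in: Each idler lies on the wheels of the station with its colour: height within 4 mm of seated, within 5 mm of mid-station across the shafts, 15 mm lengthwise, parallel within 0.06 rad; idlers still (0.02 m/s, 0.4 rad/s), shafts under 0.6 rad/s (x of drum_red in the frame of tag_red between 0.098 and 0.128 m and y of drum_red in the frame of tag_red between -0.005 and 0.005 m and z of drum_red in the frame of tag_red between 0.0558 and 0.0638 m and angle between the x axis of each of drum_red, drum_yellow, drum_green and the x axis of stand, either way round below 0.06 rad and linear speed of each of drum_red, drum_yellow, drum_green below 0.02 m/s and angular speed of each of drum_red, drum_yellow, drum_green below 0.4 rad/s and x of drum_yellow in the frame of tag_yellow between 0.098 and 0.128 m and y of drum_yellow in the frame of tag_yellow between -0.005 and 0.005 m and z of drum_yellow in the frame of tag_yellow between 0.0529 and 0.0609 m and x of drum_green in the frame of tag_green between 0.098 and 0.128 m and y of drum_green in the frame of tag_green between -0.005 and 0.005 m and z of drum_green in the frame of tag_green between 0.0499 and 0.0579 m and velocity of joint shaft1r between -0.6 and 0.6 rad/s and velocity of joint shaft1l between -0.6 and 0.6 rad/s and velocity of joint shaft2r between -0.6 and 0.6 rad/s and velocity of joint shaft2l between -0.6 and 0.6 rad/s and velocity of joint shaft3r between -0.6 and 0.6 rad/s and velocity of joint shaft3l between -0.6 and 0.6 rad/s); the robot touches nothing.
It fails at once if the red idler is dropped or knocked onto the wheels (faster than 0.35 m/s less than 18 mm above its seat) (horizontal distance between drum_red and stand below 0.14 m and height (world z) of drum_red below 0.0878 m and linear speed of drum_red above 0.35 m/s).
It fails at once if the yellow idler is dropped or knocked onto the wheels (faster than 0.35 m/s less than 18 mm above its seat) (horizontal distance between drum_yellow and stand below 0.14 m and height (world z) of drum_yellow below 0.0849 m and linear speed of drum_yellow above 0.35 m/s).
It fails at once if the green idler is dropped or knocked onto the wheels (faster than 0.35 m/s less than 18 mm above its seat) (horizontal distance between drum_green and stand below 0.14 m and height (world z) of drum_green below 0.0819 m and linear speed of drum_green above 0.35 m/s).
It fails at once if a wheel shaft of the stand is set spinning (over 12 rad/s) (velocity of joint any of shaft1r, shaft1l, shaft2r, shaft2l, shaft3r, shaft3l above 12 rad/s or velocity of joint any of shaft1r, shaft1l, shaft2r, shaft2l, shaft3r, shaft3l below -12 rad/s).
It fails at once if a bystander (can, bottle, tape measure, cup) is moved by more than 30 mm (distance of any of can, glue_bottle, tape_measure, cup from where it was at the start of the episode above 0.03 m).
It also fails if it takes over 70 s, if anything falls off the work surface, if the arm or the gripper's body presses on something with over 40 N, if the wrist force passes 120 N, or if a joint passes its speed limit or range.

## Working session

There is one attempt and no reset: what is moved stays moved. The work goes in short steps, Python scripts to look and compute and a tool call to move; the robot and the scene stay as the last step left them, time stands still between calls to the robot, and variables do not carry over. Pictures are saved under pics/ and viewed, and the job is handed in when it is done.

Besides the shell and the picture viewer there is one more tool, called after "Call:" by a JSON object that holds its "name" and its "arguments". arm_command: Moves the arm, as the interface text tells. Its arguments: {"type":"object","properties":{"targets":{"type":"array"},"squeeze":{"type":"number"}},"required":["targets"]}

```bash
ls; mkdir -p pics; python3 - <<'E'
from station import *
import cv2,numpy as np
s=get_state();print(s)
for n in("scene","top"):
    p,d=grab_frame(n);np.savez(f'{n}.npz',p=p,d=d);cv2.imwrite(f'pics/{n}0.png',cv2.cvtColor(p,cv2.COLOR_RGB2BGR));print(n,camera_params(n))
E
```

```text
pics
{'t': 0.0, 'q': array([-9.28868213e-01,  3.59361404e-01,  1.10638651e-02, -3.49958294e-04,
       -1.22410856e+00, -2.88124362e-01]), 'qd': array([-0.00093365,  0.00110498, -0.00197126, -0.00080944, -0.00072645,
       -0.00115837]), 'joint_efforts': array([-2.79070860e-03, -5.82718849e+01,  2.93050861e+01,  6.99748546e+00,
        6.72389375e-03, -1.56904480e-04]), 'eef_pos': array([ 0.23380945, -0.63299868,  0.40374115]), 'ee_rot': array([ 3.13995574e+00, -1.42044998e-04, -2.78790796e+00]), 'force': array([-0.50857974, -0.08011522, -0.36530193]), 'moment': array([-0.03918629, -0.03894547, -0.00573959]), 'width': 0.08781932019009174}
scene {'mtx': array([[425.95935051,   0.        , 279.27028226],
       [  0.        , 425.95935051, 212.16151524],
       [  0.        ,   0.        ,   1.        ]]), 'eye': array([0.10012125, 0.72285228, 1.06227486]), 'orientation': array([-2.41863255, -0.00527602, -2.59710531])}
top {'mtx': array([[533.10588002,   0.        , 270.54133053],
       [  0.        , 533.10588002, 208.69102713],
       [  0.        ,   0.        ,   1.        ]]), 'eye': array([0.42091913, 0.04882021, 1.91210254]), 'orientation': array([-3.08812017e+00,  1.32928409e-03, -1.56486948e+00])}
```

View pics/scene0.png

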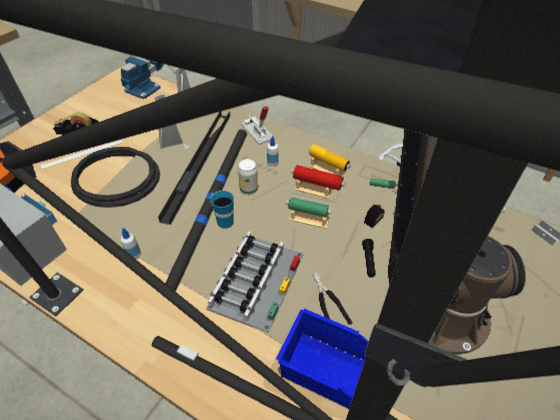

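View pics/top0.png

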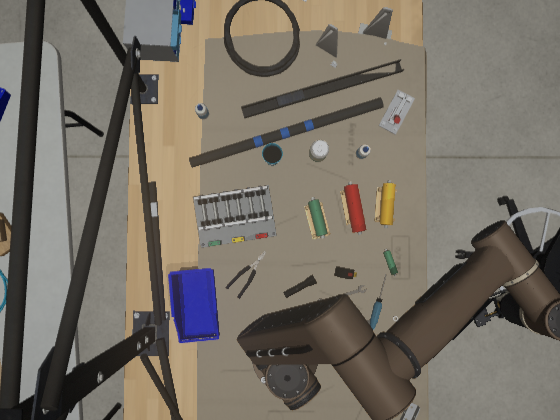

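```bash
cat > h.py <<'E'
import numpy as np,cv2
from scipy.spatial.transform import Rotation as R
from station import *
def cloud(n,p=None,d=None):
    c=camera_params(n)
    if p is None:p,d=grab_frame(n)
    v,u=np.mgrid[:420,:560];K=c['mtx']
    P=np.stack([(u-K[0,2])/K[0,0]*d,(v-K[1,2])/K[1,1]*d,d],-1)
    W=P@R.from_euler('xyz',c['orientation']).as_matrix().T+c['eye']
    W[d==0]=np.nan
    return p,W
def mask(p,W,col,x=(0.3,0.9),y=(-.4,.4),z=(0.0,.15)):
    h=cv2.cvtColor(p,cv2.COLOR_RGB2HSV).astype(int);H,S,V=h[...,0],h[...,1],h[...,2]
    m={'red':((H<6)|(H>172))&(S>150)&(V>60),'yellow':(H>18)&(H<32)&(S>170)&(V>100),'green':(H>55)&(H<88)&(S>90)&(V>40)}[col]
    for i,r in enumerate((x,y,z)): m=m&(W[...,i]>r[0])&(W[...,i]<r[1])
    return m
E
python3 - <<'E'
from h import *
for n in('top','scene'):
    f=np.load(n+'.npz');p,W=cloud(n,f['p'],f['d'])
    for c in('red','yellow','green'):
        m=mask(p,W,c).astype(np.uint8)
        k,l,st,ce=cv2.connectedComponentsWithStats(m)
        for i in range(1,k):
            if st[i,4]<15: continue
            P=W[l==i];mn=P.mean(0);q=P[:,:2]-mn[:2];e=np.linalg.svd(q,full_matrices=False)[2][0]
            t=q@e;w=q@[-e[1],e[0]]
            print(n,c,ce[i].round(),st[i,4],'mean',mn.round(4),'mid',(mn[:2]+e*(t.max()+t.min())/2+np.array([-e[1],e[0]])*(w.max()+w.min())/2).round(4),'yaw',np.arctan(e[1]/e[0]).round(3),'L',np.ptp(t).round(3),'Wd',np.ptp(w).round(3),'zmax',P[:,2].max().round(4))
f=np.load('top.npz');im=cv2.cvtColor(f['p'],cv2.COLOR_RGB2BGR)
cv2.imwrite('pics/crop1.png',cv2.resize(im[130:310,180:440],None,fx=3,fy=3,interpolation=cv2.INTER_CUBIC))
p,W=cloud('top',f['p'],f['d'])
# stand high points and plate
for name,(u,v) in dict(can=(319,150),glue=(364,152),tape=(345,272),cup=(272,154)).items(): print(name,W[v,u])
E
```

```text
top red [355. 208.] 611 mean [ 0.5236 -0.2392  0.0753] mid [ 0.5247 -0.2405] yaw 0.185 L 0.162 Wd 0.047 zmax 0.091
top red [262. 235.] 28 mean [0.4269 0.0825 0.035 ] mid [0.4271 0.0813] yaw -1.474 L 0.029 Wd 0.012 zmax 0.0436
top yellow [388. 204.] 447 mean [ 0.5385 -0.3537  0.0693] mid [ 0.5389 -0.3552] yaw -0.085 L 0.14 Wd 0.042 zmax 0.089
scene red [263. 115.] 41 mean [ 0.8251 -0.3662  0.1234] mid [ 0.8235 -0.3677] yaw -0.368 L 0.036 Wd 0.013 zmax 0.1494
scene red [317. 177.] 665 mean [ 0.5223 -0.2301  0.0701] mid [ 0.53   -0.2641] yaw 0.182 L 0.166 Wd 0.103 zmax 0.0836
scene red [294. 263.] 73 mean [0.4261 0.0889 0.0323] mid [0.4275 0.0846] yaw -1.367 L 0.045 Wd 0.016 zmax 0.0399
scene yellow [328. 157.] 451 mean [ 0.5397 -0.345   0.0649] mid [ 0.5415 -0.3505] yaw -0.092 L 0.145 Wd 0.04 zmax 0.0787
scene yellow [284. 286.] 80 mean [0.4127 0.1712 0.0325] mid [0.4138 0.1678] yaw -1.402 L 0.041 Wd 0.016 zmax 0.0382
scene green [382. 183.] 146 mean [ 0.3375 -0.3672  0.0223] mid [ 0.3373 -0.3691] yaw 0.374 L 0.082 Wd 0.024 zmax 0.0308
scene green [308. 206.] 417 mean [ 0.4889 -0.1036  0.0606] mid [ 0.4903 -0.107 ] yaw 0.259 L 0.124 Wd 0.033 zmax 0.0734
scene green [272. 311.] 85 mean [0.3993 0.2541 0.0333] mid [0.3995 0.2512] yaw -1.432 L 0.039 Wd 0.016 zmax 0.0406
can [ 0.71738341 -0.1114471   0.11641543]
glue [ 0.71613859 -0.26914031  0.08725496]
tape [ 0.30235039 -0.206905    0.05919631]
cup [0.70688993 0.04791748 0.09040205]
```

View pics/crop1.png

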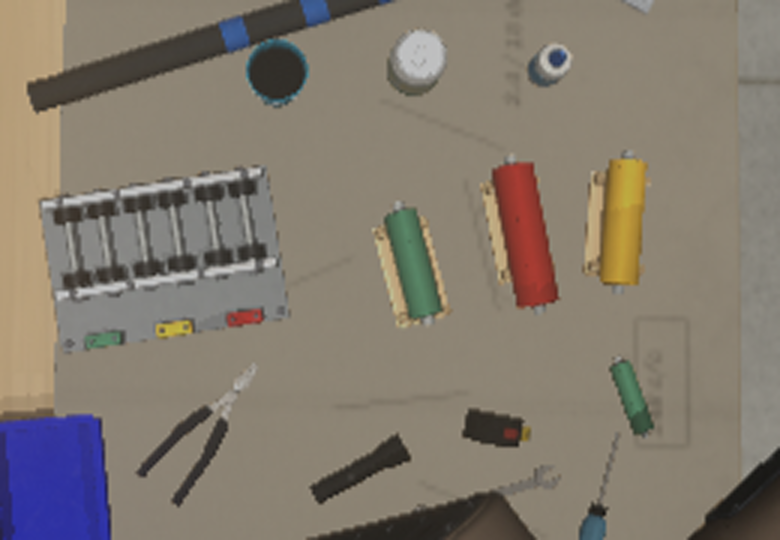

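```bash
python3 - <<'E'
from h import *
from scipy.optimize import least_squares
cl={n:cloud(n,(f:=np.load(n+'.npz'))['p'],f['d']) for n in('top','scene')}
# bench z bias
for n,(p,W) in cl.items():
    m=(W[...,0]>.42)&(W[...,0]<.62)&(W[...,1]>-.03)&(W[...,1]<.02);print(n,'bench z',np.nanmedian(W[m][:,2]))
rad=dict(red=(.025,.055,(.52,-.24,.185)),yellow=(.0225,.052,(.54,-.354,-.088)),green=(.02,.048,(.49,-.107,.26)))
for c,(r,z,g) in rad.items():
  for n,(p,W) in cl.items():
    m=mask(p,W,c,x=(.38,.65),y=(-.42,-.05)) if not(c=='green' and n=='top') else None
    if m is None:
        h=cv2.cvtColor(p,cv2.COLOR_RGB2HSV).astype(int);m=(h[...,0]>50)&(h[...,0]<95)&(h[...,1]>70)&(W[...,0]>.4)&(W[...,1]<-.05)&(W[...,1]>-.2)&(W[...,2]>.02)
    P=W[m];P=P[(np.linalg.norm(P[:,:2]-g[:2],axis=1)<.11)&(P[:,2]>.02)]
    def f(a):
        e=np.array([np.cos(a[2]),np.sin(a[2])]);q=P[:,:2]-a[:2];w=-q[:,0]*e[1]+q[:,1]*e[0]
        return np.r_[np.hypot(w,P[:,2]-a[3])-r,1e-3*((a[:2]-g[:2])@e)]
    s=least_squares(f,[*g,z],loss='soft_l1',f_scale=.002);a=s.x;e=np.array([np.cos(a[2]),np.sin(a[2])])
    t=(P[:,:2]-a[:2])@e;cc=a[:2]+e*(np.percentile(t,.5)+np.percentile(t,99.5))/2
    print(c,n,len(P),'centre',cc.round(4),'yaw',a[2].round(4),'z',a[3].round(4),'L',(np.percentile(t,99.5)-np.percentile(t,.5)).round(3),'res',np.median(abs(s.fun)).round(4))
for n,(p,W) in cl.items():
    m=(W[...,0]>.36)&(W[...,0]<.62)&(W[...,1]>.03)&(W[...,1]<.36)
    for z0,z1,nm in((.006,.06,'all'),(.03,.06,'high')):
        P=W[m&(W[...,2]>z0)&(W[...,2]<z1)]
        if nm=='high':P=P[(P[:,0]-.4127)+.16*(P[:,1]-.17)>.03]
        rct=cv2.minAreaRect((P[:,:2]*1000).astype(np.float32));print(n,nm,len(P),rct)
    for c in('red','yellow','green'):
        h=cv2.cvtColor(p,cv2.COLOR_RGB2HSV).astype(int)
        P=W[mask(p,W,c,x=(.37,.46),y=(.03,.3),z=(.031,.05))];
        if len(P)>4:print(n,c,'tag top',len(P),((P.max(0)+P.min(0))/2).round(4),P.mean(0).round(4))
E
```

```text
top bench z -0.0002396090448346655
scene bench z -2.4979390061963258e-05
red top 611 centre [ 0.5247 -0.2411] yaw 0.1864 z 0.0546 L 0.159 res 0.0023
red scene 665 centre [ 0.5256 -0.243 ] yaw 0.1821 z 0.0546 L 0.163 res 0.0015
yellow top 447 centre [ 0.5389 -0.3555] yaw -0.0659 z 0.0504 L 0.139 res 0.0023
yellow scene 451 centre [ 0.5403 -0.3577] yaw -0.0877 z 0.0515 L 0.142 res 0.0017
green top 303 centre [ 0.4908 -0.1105] yaw 0.2187 z 0.0471 L 0.12 res 0.0025
green scene 417 centre [ 0.4921 -0.1135] yaw 0.2567 z 0.0472 L 0.121 res 0.0016
top all 3633 ((489.1636657714844, 196.1306610107422), (257.6960144042969, 327.7801818847656), 0.306658536195755)
top high 1214 ((525.7488403320312, 186.740234375), (128.85911560058594, 259.5743408203125), 9.401592254638672)
top red tag top 25 [0.4268 0.085  0.0375] [0.4273 0.0842 0.036 ]
scene all 5423 ((489.4797668457031, 180.8488311767578), (301.96051025390625, 255.7873077392578), 89.16527557373047)
scene high 1912 ((525.5927734375, 185.53427124023438), (129.00070190429688, 261.5034484863281), 9.289353370666504)
scene red tag top 54 [0.428  0.0841 0.0355] [0.4268 0.086  0.0345]
scene yellow tag top 57 [0.4135 0.1669 0.0346] [0.4137 0.168  0.0346]
scene green tag top 67 [0.3992 0.2509 0.0358] [0.3999 0.2517 0.035 ]
```

```bash
cat >> h.py <<'E'
def go(x,y,z,yaw):
    """grasp-point target; prints delta mm and world rotvec from state"""
    s=get_state();T=R.from_euler('xyz',[np.pi,0,yaw]);A=R.from_euler('xyz',s['ee_rot'])
    d=np.array([x,y,z+.159])-s['eef_pos'];rv=(T*A.inv()).as_rotvec()
    print('t',s['t'],'delta mm',(d*1e3).round(1),'rot',rv.round(4),'w',s['width'].round(4),'F',s['force'].round(1),'pos',s['eef_pos'].round(4))
E
python3 -c "
from h import *
go(.4915,-.112,.245,.24-np.pi)"
```

```text
Traceback (most recent call last):
  File "h.py", line 21, in go
    print('t',s['t'],'delta mm',(d*1e3).round(1),'rot',rv.round(4),'w',s['width'].round(4),'F',s['force'].round(1),'pos',s['eef_pos'].round(4))
                                                                       ^^^^^^^^^^^^^^^^
AttributeError: 'float' object has no attribute 'round'
```

```bash
sed -i "s/s\['width'\].round(4)/round(s['width'],4)/" h.py
python3 -c "
from h import *
go(.4915,-.112,.245,.24-np.pi)"
```

```text
t 0.1 delta mm [2.577e+02 5.210e+02 2.000e-01] rot [-0.0014 -0.0006 -0.1137] w 0.0875 F [ 0.4 -0.7 -1. ] pos [ 0.2338 -0.633   0.4038]
```

Call:
{"name": "arm_command", "arguments": {"targets": [[[0, 0, -0.008], [18, 37, 0], 0], [[0, 0, -0.008], [18, 37, 0], 0], [[0, 0, -0.008], [18, 37, 0], 0], [[0, 0, -0.008], [18, 37, 0], 0], [[0, 0, -0.008], [18, 37, 0], 0], [[0, 0, -0.008], [18, 37, 0], 0], [[0, 0, -0.008], [18, 37, 0], 0], [[0, 0, -0.008], [18, 37, 0], 0]], "squeeze": 20}}

```text
t: 0.9
eef_pos: [0.3781, -0.3356, 0.4045]
ee_rot: [3.141, -0.0, -2.852]
force: [0.7, 0.5, 0.1]
width: 0.0878
```

Call:
{"name": "arm_command", "arguments": {"targets": [[[0, 0, -0.008], [19, 38, 0], 0], [[0, 0, -0.008], [19, 38, 0], 0], [[0, 0, -0.008], [19, 37, 0], 0], [[0, 0, -0.008], [19, 37, 0], 0], [[0, 0, -0.008], [19, 37, 0], 0], [[0, 0, -0.008], [18, 37, 0], 0], [[0, 0, 0], [0, 0, 0], 0]]}}

```text
t: 1.6
eef_pos: [0.4925, -0.1099, 0.4044]
ee_rot: [3.141, 0.0, -2.896]
force: [-0.6, -0.6, -0.4]
width: 0.0875
```

```bash
python3 - <<'E'
from h import *
go(.4915,-.112,.245,.24-np.pi)
c=camera_params('wrist');p,d=grab_frame('wrist');print(c)
np.savez('w1.npz',p=p,d=d,eye=c['eye'],o=c['orientation'])
cv2.imwrite('pics/w1.png',cv2.cvtColor(p,cv2.COLOR_RGB2BGR))
for n in('top','scene'):
    p,d=grab_frame(n);np.savez(n+'1.npz',p=p,d=d)
E
```

```text
t 1.6 delta mm [-1.  -2.1 -0.4] rot [-0.0003  0.0001 -0.0052] w 0.0875 F [-0.6 -0.6 -0.4] pos [ 0.4925 -0.1099  0.4044]
{'mtx': array([[325.1922621 ,   0.        , 283.34090121],
       [  0.        , 325.1922621 , 210.69131334],
       [  0.        ,   0.        ,   1.        ]]), 'eye': array([ 0.4216155 , -0.12835715,  0.38304593]), 'orientation': array([2.86559031e+00, 5.75884364e-04, 1.81647912e+00])}
```

View pics/w1.png

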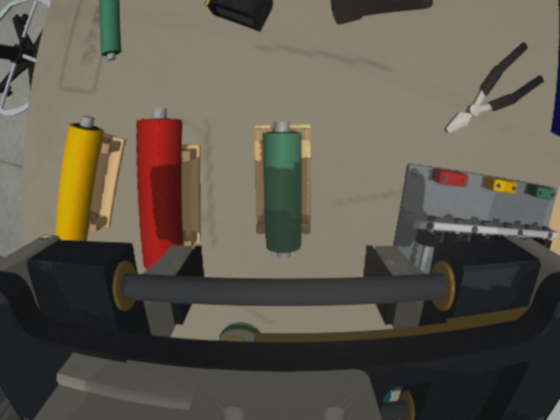

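```bash
cat >> h.py <<'E'
def wcloud(p,d,eye,o,K):
    v,u=np.mgrid[:420,:560];x=(u-K[0,2])/K[0,0];y=(v-K[1,2])/K[1,1];r=np.hypot(x,y)+1e-9
    t=np.tan(r)/r
    P=np.stack([x*t*d,y*t*d,d],-1);W=P@R.from_euler('xyz',o).as_matrix().T+eye;W[d==0]=np.nan
    return W
def cyl(P,r,z,g):
    from scipy.optimize import least_squares
    def f(a):
        e=np.array([np.cos(a[2]),np.sin(a[2])]);q=P[:,:2]-a[:2];w=-q[:,0]*e[1]+q[:,1]*e[0]
        return np.r_[np.hypot(w,P[:,2]-a[3])-r,1e-3*((a[:2]-g[:2])@e)]
    s=least_squares(f,[*g,z],loss='soft_l1',f_scale=.002);a=s.x;e=np.array([np.cos(a[2]),np.sin(a[2])])
    t=(P[:,:2]-a[:2])@e;lo,hi=np.percentile(t,[.5,99.5])
    return a[:2]+e*(lo+hi)/2,a[2],a[3],hi-lo,np.median(abs(s.fun))
rad=dict(red=(.025,.055,(.524,-.242,.185)),yellow=(.0225,.052,(.54,-.356,-.085)),green=(.02,.048,(.4915,-.111,.24)))
E
python3 - <<'E'
from h import *
f=np.load('w1.npz');K=camera_params('wrist')['mtx'];p=f['p'];W=wcloud(p,f['d'],f['eye'],f['o'],K)
for c,(r,z,g) in rad.items():
    P=W[mask(p,W,c,x=(.3,.7),y=(-.5,.4),z=(.02,.12))];Q=P[np.linalg.norm(P[:,:2]-g[:2],axis=1)<.12]
    print(c,len(Q),[np.round(x,4) for x in cyl(Q,r,z,g)])
    T=P[(P[:,1]>.03)&(P[:,2]>.031)];print(' tag',len(T),T.mean(0).round(4) if len(T) else '')
f=np.load('top1.npz');p,W=cloud('top',f['p'],f['d'])
for c,(r,z,g) in rad.items():
    P=W[mask(p,W,c,x=(.3,.7),y=(-.5,.4),z=(.02,.12))];Q=P[np.linalg.norm(P[:,:2]-g[:2],axis=1)<.12]
    if len(Q)>50:print('top',c,len(Q),[np.round(x,4) for x in cyl(Q,r,z,g)])
E
```

```text
red 5558 [array([ 0.5238, -0.2421]), np.float64(0.1861), np.float64(0.0538), np.float64(0.1547), np.float64(0.0004)]
 tag 264 [0.4288 0.0819 0.0341]
yellow 3318 [array([ 0.538 , -0.3556]), np.float64(-0.0785), np.float64(0.0503), np.float64(0.1348), np.float64(0.0005)]
 tag 220 [0.4155 0.164  0.0339]
green 996 [array([ 0.4505, -0.1226]), np.float64(0.2637), np.float64(0.0466), np.float64(0.0336), np.float64(0.0004)]
 tag 151 [0.402  0.2463 0.0339]
top red 262 [array([ 0.5246, -0.2405]), np.float64(0.1896), np.float64(0.0546), np.float64(0.1613), np.float64(0.0023)]
top yellow 466 [array([ 0.5389, -0.3563]), np.float64(-0.0772), np.float64(0.0506), np.float64(0.1382), np.float64(0.0026)]
```

```bash
sed -i "s/(S>90)&(V>40)/(S>70)\&(V>15)/; s/(H>55)&(H<88)/(H>50)\&(H<95)/" h.py; python3 - <<'E'
from h import *
f=np.load('w1.npz');K=camera_params('wrist')['mtx'];p=f['p'];W=wcloud(p,f['d'],f['eye'],f['o'],K)
r,z,g=rad['green'];m=mask(p,W,'green',x=(.4,.6),y=(-.2,0),z=(.02,.12));Q=W[m]
print(len(Q),cyl(Q,r,z,g),np.argwhere(m).min(0),np.argwhere(m).max(0))
c,yaw=cyl(Q,r,z,g)[:2];go(*c,.245,yaw-np.pi)
E
```

```text
2678 (array([ 0.48772743, -0.11277276]), np.float64(0.2570141010059647), np.float64(0.04654913249181771), np.float64(0.11198909941413848), np.float64(0.0004227235036667401)) [133 264] [250 299]
t 1.75 delta mm [-3.   0.2 -0.3] rot [ 0.     -0.0008  0.0142] w 0.0876 F [-0.5 -0.4  0.3] pos [ 0.4907 -0.113   0.4043]
```

Call:
{"name": "arm_command", "arguments": {"targets": [[[0, 0, 0.008], [0, 0, -40], 0], [[0, 0, 0.008], [0, 0, -40], 0], [[0, 0, 0], [0, 0, -40], 0], [[0, 0, 0], [0, 0, -30], 0], [[0, 0, 0], [0, 0, -25], 0], [[0, 0, 0], [0, 0, -15], 0], [[0, 0, 0], [0, 0, -6], 0], [[0, 0, 0], [0, 0, 0], 0]]}}

```text
t: 2.55
eef_pos: [0.4904, -0.114, 0.2082]
ee_rot: [3.141, -0.002, -2.885]
force: [0.8, -0.6, 0.6]
width: 0.0877
```

```bash
python3 - <<'E'
from h import *
go(.490,-.1125,.049,.257-np.pi)
p,d=grab_frame('wrist');cv2.imwrite('pics/w2.png',cv2.cvtColor(p,cv2.COLOR_RGB2BGR))
E
```

```text
t 2.55 delta mm [-0.4  1.5 -0.2] rot [ 0.0003 -0.0016  0.0005] w 0.0877 F [ 0.8 -0.6  0.6] pos [ 0.4904 -0.114   0.2082]
```

View pics/w2.png

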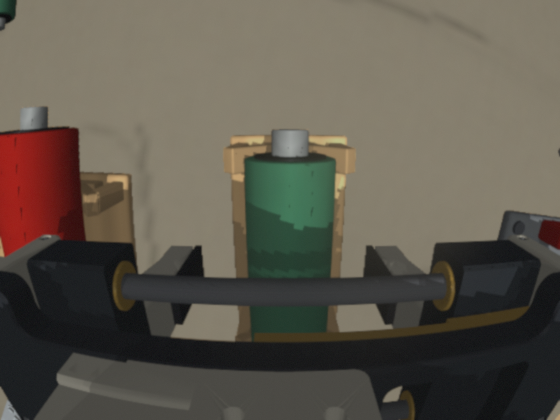

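Call:
{"name": "arm_command", "arguments": {"targets": [[[0, 0, 0], [0, 1, 0], 0.3], [[0, 0, 0], [0, 0, 0], 0.5], [[0, 0, 0], [0, 0, 0], 0.8], [[0, 0, 0], [0, 0, 0], 0.8], [[0, 0, 0], [0, 0, 0], 0.8], [[0, 0, 0], [0, 0, 0], 0.8]], "squeeze": 30}}

```text
t: 3.2
eef_pos: [0.4909, -0.1121, 0.2088]
ee_rot: [3.142, 0.0, -2.884]
force: [-0.3, 0.3, -0.3]
width: 0.045
```

Call:
{"name": "arm_command", "arguments": {"targets": [[[0, 0, 0], [0, 0, 0], 0.8], [[0, 0, 0], [0, 0, 0], 0.8], [[0, 0, 0], [0, 0, 0], 0.8]]}}

```text
t: 3.5
eef_pos: [0.4907, -0.1115, 0.2087]
ee_rot: [3.141, 0.0, -2.884]
force: [-1.3, 8.0, 2.2]
width: 0.0392
```

Call:
{"name": "arm_command", "arguments": {"targets": [[[0, 0, 0], [0, 0, 3], 0.8], [[0, 0, 0], [0, 0, 10], 0.8], [[0, 0, 0], [0, 0, 20], 0.8], [[0, 0, 0], [0, 0, 30], 0.8], [[0, 0, 0], [0, 0, 40], 0.8], [[0, 0, 0], [0, 0, 30], 0.8], [[0, 0, 0], [0, 0, 10], 0.8], [[0, 0, 0], [0, 0, 0], 0.8]]}}

```text
t: 4.3
eef_pos: [0.4908, -0.1122, 0.3531]
ee_rot: [-3.141, 0.003, -2.884]
force: [0.0, 0.6, -4.5]
width: 0.0391
```

```bash
python3 - <<'E'
from h import *
go(.5119,.2689,.19,.163-np.pi)
p,d=grab_frame('wrist');cv2.imwrite('pics/w3.png',cv2.cvtColor(p,cv2.COLOR_RGB2BGR))
E
```

```text
t 4.3 delta mm [ 21.1 381.1  -4.1] rot [-0.0004  0.003  -0.0946] w 0.0391 F [ 0.   0.6 -4.5] pos [ 0.4908 -0.1122  0.3531]
```

View pics/w3.png

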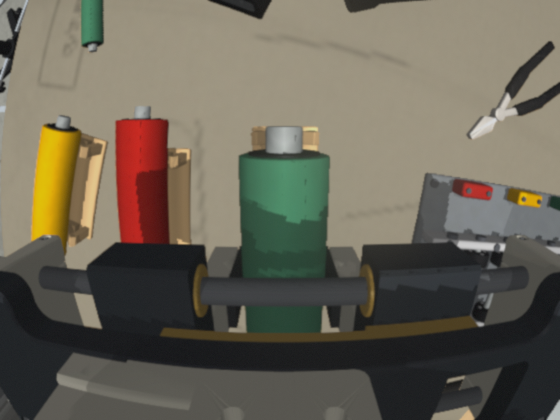

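Call:
{"name": "arm_command", "arguments": {"targets": [[[0, 0, -0.005], [1, 20, 0], 0.8], [[0, 0, -0.01], [2, 35, 0], 0.8], [[0, 0, -0.01], [2, 40, 0], 0.8], [[0, 0, -0.01], [2, 40, 0], 0.8], [[0, 0, -0.01], [2, 40, 0], 0.8], [[0, 0, -0.01], [2, 40, 0], 0.8], [[0, 0, -0.01], [3, 40, 0], 0.8], [[0, 0, -0.01], [2, 40, 0], 0.8]]}}

```text
t: 5.15
eef_pos: [0.5061, 0.1842, 0.3492]
ee_rot: [-3.14, -0.004, -2.959]
force: [1.2, -0.3, -2.7]
width: 0.0391
```

Call:
{"name": "arm_command", "arguments": {"targets": [[[0, 0, -0.01], [2, 40, 0], 0.8], [[0, 0, -0.005], [2, 30, 0], 0.8], [[0, 0, -0.005], [1, 16, 0], 0.8], [[0, 0, 0], [0, 0, 0], 0.8], [[0, 0, 0], [0, 0, 0], 0.8]]}}

```text
t: 5.65
eef_pos: [0.5114, 0.2684, 0.3499]
ee_rot: [-3.14, -0.003, -2.979]
force: [0.5, -0.1, -4.2]
width: 0.0392
```

```bash
python3 - <<'E'
from h import *
go(.5119,.2689,.19,.163-np.pi)
K=camera_params('wrist')['mtx']
c=camera_params('wrist');p,d=grab_frame('wrist');cv2.imwrite('pics/w4.png',cv2.cvtColor(p,cv2.COLOR_RGB2BGR))
np.savez('w4.npz',p=p,d=d,eye=c['eye'],o=c['orientation'])
W=wcloud(p,d,c['eye'],c['orientation'],K)
for k in('red','yellow','green'):
    P=W[mask(p,W,k,x=(.37,.46),y=(.03,.3),z=(.031,.05))];
    if len(P)>4:print('wrist',k,'tag top',len(P),((P.max(0)+P.min(0))/2).round(4),P.mean(0).round(4))
p,d=grab_frame('scene');np.savez('scene4.npz',p=p,d=d);cv2.imwrite('pics/s4.png',cv2.cvtColor(p,cv2.COLOR_RGB2BGR))
p,W=cloud('scene',p,d)
Q=W[mask(p,W,'green',x=(.38,.65),y=(.15,.36),z=(.12,.26))];print(len(Q),cyl(Q,.02,.19,(.512,.269,.163)))
p,d=grab_frame('top');np.savez('top4.npz',p=p,d=d)
E
```

```text
t 5.65 delta mm [ 0.5  0.5 -0.9] rot [ 0.0023 -0.0026  0.    ] w 0.0392 F [ 0.5 -0.1 -4.2] pos [0.5114 0.2684 0.3499]
wrist red tag top 466 [0.4297 0.0862 0.034 ] [0.43   0.0882 0.0344]
wrist yellow tag top 609 [0.4164 0.1686 0.0341] [0.4167 0.1697 0.0344]
wrist green tag top 585 [0.4036 0.2503 0.034 ] [0.4037 0.2495 0.0344]
3 (array([0.55792096, 0.28843012]), np.float64(-0.015580060240376921), np.float64(0.2283557977459172), np.float64(0.029032309349267003), np.float64(0.0019619512644918017))
```

View pics/w4.png

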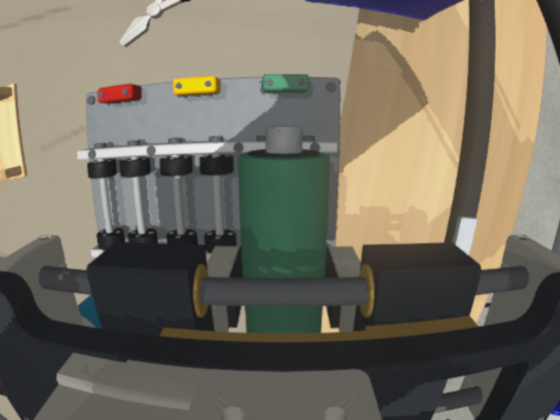

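View pics/s4.png

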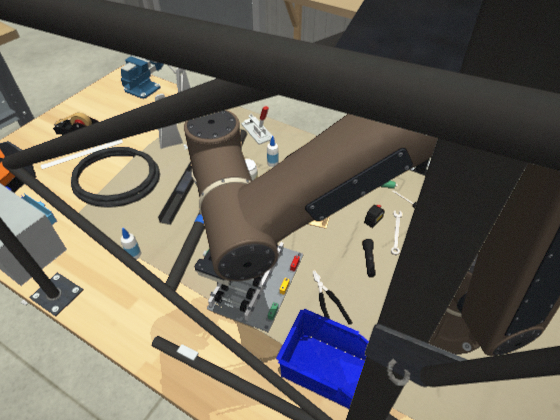

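```bash
python3 - <<'E'
from h import *
f=np.load('w4.npz');K=camera_params('wrist')['mtx'];p=f['p'];W=wcloud(p,f['d'],f['eye'],f['o'],K)
m=mask(p,W,'green',x=(.38,.65),y=(.15,.36),z=(.12,.26))
Q=W[m];c,yaw,z,L,res=cyl(Q,.02,.19,(.512,.269,.163));print(len(Q),c,yaw,z,L,res)
e=np.array([np.cos(yaw),np.sin(yaw)]);n=np.array([-e[1],e[0]])
t=Q[:,:2]@e;print('near end t',np.percentile(t,.5),'centre t',np.percentile(t,.5)+.0625,'TCP t',np.array([.5114,.2684])@e,'across drum',c@n,'tcp',np.array([.5114,.2684])@n, 'pitch: ')
# stub, z of top line near vs far
top=Q[abs((Q[:,:2]-c)@n)<.004];print(np.polyfit(top[:,:2]@e,top[:,2],1))
s=.163;e=np.array([np.cos(s),np.sin(s)]);n=np.array([-e[1],e[0]])
h=cv2.cvtColor(p,cv2.COLOR_RGB2HSV)
# plate extent
Z=W[...,2];M=(Z>.005)&(Z<.05)&(W[...,0]>.37)&(W[...,0]<.64)&(W[...,1]>.02)&(W[...,1]<.36)
P=W[M];t=P[:,:2]@e;q=P[:,:2]@n;print('plate t',np.percentile(t,[.3,99.7]),'n',np.percentile(q,[.3,99.7]))
for k in('red','yellow','green'):
    T=W[mask(p,W,k,x=(.37,.46),y=(.03,.3),z=(.012,.05))];print(k,np.percentile(T[:,:2]@e,[2,98]).round(4),np.percentile(T[:,:2]@n,[2,98]).round(4))
E
```

```text
11573 [0.49304337 0.26423897] 0.15980145274606133 0.18784546753422238 0.08105663903191083 0.00033914519754935264
near end t 0.4882794198129123 centre t 0.5507794198129123 TCP t 0.547592595859131 across drum 0.18241812866184384 tcp 0.18360519861991492 pitch: 
[-0.00282511  0.20918352]
plate t [0.42964165 0.60087988] n [-0.03726297  0.23518468]
red [0.4312 0.4458] [-0.003   0.0356]
yellow [0.4312 0.446 ] [0.0799 0.119 ]
green [0.432  0.4457] [0.1627 0.2004]
```

Call:
{"name": "arm_command", "arguments": {"targets": [[[0, 0, 0], [0, 0, -20], 0.8], [[0, 0, 0], [0, 0, -30], 0.8], [[0, 0, 0], [0, 0, -25], 0.8], [[0, 0, 0], [0, 0, -15], 0.8], [[0, 0, 0], [0, 0, -10], 0.8], [[0, 0, 0], [0, 0, -8], 0.8], [[0, 0, 0], [0, 0, -4], 0.8], [[0, 0, 0], [0, 0, 0], 0.8]]}}

```text
t: 6.6
eef_pos: [0.5119, 0.2687, 0.2397]
ee_rot: [-3.142, 0.0, -2.979]
force: [-0.4, -0.1, -3.6]
width: 0.0391
```

```bash
python3 - <<'E'
from h import *
go(.5119,.2689,.066,.163-np.pi)
c=camera_params('wrist');p,d=grab_frame('wrist');cv2.imwrite('pics/w5.png',cv2.cvtColor(p,cv2.COLOR_RGB2BGR))
E
```

```text
t 6.6 delta mm [ -0.    0.2 -14.7] rot [0.     0.     0.0004] w 0.0391 F [-0.4 -0.1 -3.6] pos [0.5119 0.2687 0.2397]
```

View pics/w5.png

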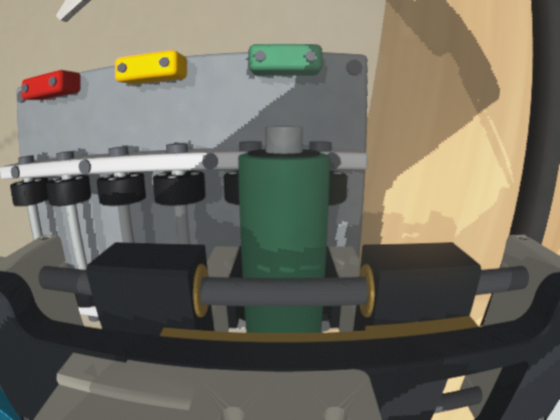

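Call:
{"name": "arm_command", "arguments": {"targets": [[[0, 0, 0], [0, 0, -4], 0.8], [[0, 0, 0], [0, 0, -4], 0.8], [[0, 0, 0], [0, 0, -3], 0.8], [[0, 0, 0], [0, 0, -1], 0.8], [[0, 0, 0], [0, 0, -1], 0.8], [[0, 0, 0], [0, 0, 0], 0.8]]}}

```text
t: 7.25
eef_pos: [0.5118, 0.2688, 0.2265]
ee_rot: [-3.141, -0.0, -2.979]
force: [0.1, -0.8, -3.6]
width: 0.0391
```

Call:
{"name": "arm_command", "arguments": {"targets": [[[0, 0, 0], [0, 0, -1], 0.8], [[0, 0, 0], [0, 0, 0], 0.8]]}}

```text
t: 7.45
eef_pos: [0.5118, 0.2688, 0.2256]
ee_rot: [3.142, -0.0, -2.979]
force: [-1.3, 0.2, -4.3]
width: 0.0391
```

Call:
{"name": "arm_command", "arguments": {"targets": [[[0, 0, 0], [0, 0, -1], 0.8], [[0, 0, 0], [0, 0, 0], 0.8]]}}

```text
t: 7.65
eef_pos: [0.5119, 0.269, 0.2248]
ee_rot: [3.141, 0.0, -2.979]
force: [-0.2, 1.4, -3.5]
width: 0.0392
```

Call:
{"name": "arm_command", "arguments": {"targets": [[[0, 0, 0], [0, 0, -1], 0.8], [[0, 0, 0], [0, 0, 0], 0.8]]}}

```text
t: 7.85
eef_pos: [0.5118, 0.2693, 0.2243]
ee_rot: [3.141, 0.001, -2.978]
force: [-3.8, 2.1, 2.7]
width: 0.0396
```

Call:
{"name": "arm_command", "arguments": {"targets": [[[0, 0, 0], [0, 0, 0], 0.6], [[0, 0, 0], [0, 0, 0], 0.55], [[0, 0, 0], [0, 0, 0], 0.53], [[0, 0, 0], [0, 0, 0], 0.5], [[0, 0, 0], [0, 0, 0], 0.5]], "squeeze": 6}}

```text
t: 8.35
eef_pos: [0.512, 0.2686, 0.2236]
ee_rot: [-3.141, -0.0, -2.979]
force: [0.9, -0.1, -0.6]
width: 0.0435
```

Call:
{"name": "arm_command", "arguments": {"targets": [[[0, 0, 0], [0, 0, 0], 0.4], [[0, 0, 0], [0, 0, 0], 0.32], [[0, 0, 0], [0, 0, 0], 0.32], [[0, 0, 0], [0, 0, 0], 0.32]]}}

```text
t: 8.75
eef_pos: [0.5119, 0.2688, 0.2236]
ee_rot: [-3.142, -0.0, -2.979]
force: [0.3, -0.2, 0.3]
width: 0.0596
```

```bash
python3 - <<'E'
from h import *
go(.5119,.2689,.24,.163-np.pi)
c=camera_params('wrist');p,d=grab_frame('wrist');cv2.imwrite('pics/w6.png',cv2.cvtColor(p,cv2.COLOR_RGB2BGR))
E
```

```text
t 8.75 delta mm [0.000e+00 1.000e-01 1.754e+02] rot [ 0.0001 -0.      0.0003] w 0.0596 F [ 0.3 -0.2  0.3] pos [0.5119 0.2688 0.2236]
```

View pics/w6.png

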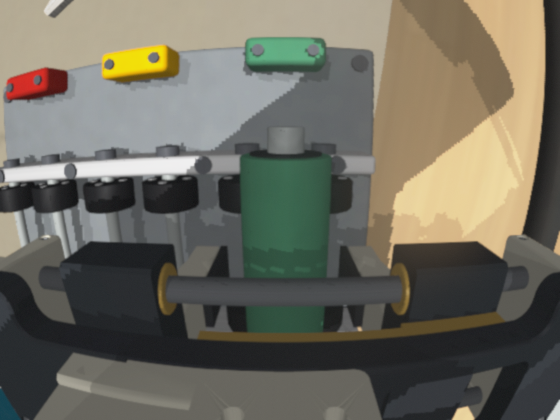

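Call:
{"name": "arm_command", "arguments": {"targets": [[[0, 0, 0], [0, 0, 5], 0.32], [[0, 0, 0], [0, 0, 15], 0.32], [[0, 0, 0], [0, 0, 25], 0.32], [[0, 0, 0], [0, 0, 40], 0.32], [[0, 0, 0], [0, 0, 40], 0.2], [[0, 0, 0], [0, -20, 40], 0], [[0, 0, -0.01], [1, -40, 10], 0], [[0, 0, -0.02], [2, -45, 0], 0]]}}

```text
t: 9.6
eef_pos: [0.515, 0.1636, 0.4018]
ee_rot: [3.139, 0.005, -3.007]
force: [0.6, 0.6, -1.2]
width: 0.0853
```

```bash
python3 - <<'E'
from h import *
go(.539,-.356,.24,-.08-np.pi)
E
```

```text
t 9.6 delta mm [  24.  -519.6   -2.8] rot [-0.0023  0.0047 -0.2146] w 0.0853 F [ 0.6  0.6 -1.2] pos [0.515  0.1636 0.4018]
```

Call:
{"name": "arm_command", "arguments": {"targets": [[[0, 0, -0.018], [2, -45, 0], 0], [[0, 0, -0.018], [2, -45, 0], 0], [[0, 0, -0.018], [2, -45, 0], 0], [[0, 0, -0.018], [2, -45, 0], 0], [[0, 0, -0.018], [2, -45, 0], 0], [[0, 0, -0.018], [2, -45, 0], 0], [[0, 0, -0.018], [2, -45, 0], 0], [[0, 0, -0.018], [2, -45, 0], 0]]}}

```text
t: 10.4
eef_pos: [0.5305, -0.198, 0.3994]
ee_rot: [-3.142, 0.001, 3.13]
force: [0.7, 0.8, 0.4]
width: 0.0877
```

Call:
{"name": "arm_command", "arguments": {"targets": [[[0, 0, -0.018], [2, -45, 0], 0], [[0, 0, -0.018], [2, -45, 0], 0], [[0, 0, -0.015], [2, -40, -1], 0], [[0, 0, -0.01], [1, -25, -1], 0], [[0, 0, 0], [0, 0, 0], 0], [[0, 0, 0], [0, 0, 0], 0]]}}

```text
t: 11.0
eef_pos: [0.5375, -0.3516, 0.3964]
ee_rot: [3.141, -0.001, 3.068]
force: [-0.2, 0.4, 0.1]
width: 0.0874
```

```bash
cat > look.py <<'E'
from h import *
import sys
def look(col,tag):
    c=camera_params('wrist');p,d=grab_frame('wrist');cv2.imwrite(f'pics/{tag}.png',cv2.cvtColor(p,cv2.COLOR_RGB2BGR))
    W=wcloud(p,d,c['eye'],c['orientation'],c['mtx'])
    r,z,g=rad[col];Q=W[mask(p,W,col,x=(.35,.68),y=(-.5,0),z=(.02,.12))];Q=Q[np.linalg.norm(Q[:,:2]-g[:2],axis=1)<.12]
    cc,yaw,zz,L,res=cyl(Q,r,z,g);print(col,len(Q),cc.round(4),'yaw',yaw.round(4),'z',zz.round(4),'L',L.round(4))
    e=np.array([np.cos(yaw),np.sin(yaw)]);t=(Q[:,:2]-cc)@e;lo=np.percentile(t,.5)
    Ln=dict(red=.165,yellow=.145,green=.125)[col];print('centre from near end',(cc+e*(lo+Ln/2)).round(4))
E
python3 - <<'E'
from look import *
go(.539,-.356,.24,-.08-np.pi)
look('yellow','w7')
f=grab_frame('scene');p,W=cloud('scene',*f);cv2.imwrite('pics/s7.png',cv2.cvtColor(p,cv2.COLOR_RGB2BGR))
Q=W[mask(p,W,'green',x=(.4,.65),y=(.15,.36),z=(.04,.12))];print(len(Q),cyl(Q,.02,.064,(.512,.269,.163)))
E
```

```text
t 11.0 delta mm [ 1.5 -4.4  2.6] rot [-0.0004 -0.0006 -0.0064] w 0.0874 F [-0.2  0.4  0.1] pos [ 0.5375 -0.3516  0.3964]
yellow 4700 [ 0.5412 -0.3557] yaw -0.0783 z 0.0501 L 0.1411
centre from near end [ 0.5432 -0.3558]
661 (array([0.51230979, 0.26702321]), np.float64(0.16126778146652276), np.float64(0.06261749956729332), np.float64(0.12267347102301243), np.float64(0.0011964890585581828))
```

View pics/w7.png

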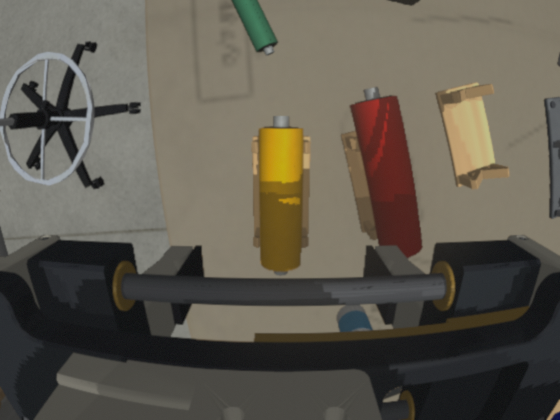

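View pics/s7.png

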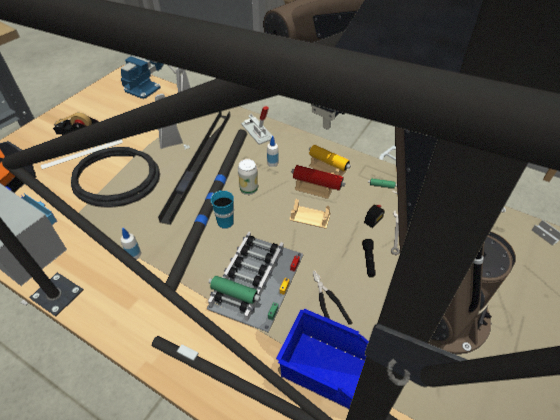

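Call:
{"name": "arm_command", "arguments": {"targets": [[[0, 0, -0.005], [2, -2, -30], 0], [[0, 0, 0], [1, -2, -40], 0], [[0, 0, 0], [0, 0, -40], 0], [[0, 0, 0], [0, 0, -30], 0], [[0, 0, 0], [0, 0, -25], 0], [[0, 0, 0], [0, 0, -14], 0], [[0, 0, 0], [0, 0, -5], 0], [[0, 0, 0], [0, 0, 0], 0]]}}

```text
t: 11.9
eef_pos: [0.5412, -0.3548, 0.213]
ee_rot: [-3.141, 0.0, 3.065]
force: [1.1, 0.1, -0.1]
width: 0.0879
```

```bash
python3 - <<'E'
from look import *
go(.540,-.356,.053,-.079-np.pi)
look('yellow','w8')
E
```

```text
t 11.9 delta mm [-1.2 -1.2 -1. ] rot [ 0.0002  0.     -0.0027] w 0.0879 F [ 1.1  0.1 -0.1] pos [ 0.5412 -0.3548  0.213 ]
yellow 14040 [ 0.514  -0.3534] yaw -0.0775 z 0.0501 L 0.0863
centre from near end [ 0.5433 -0.3557]
```

View pics/w8.png

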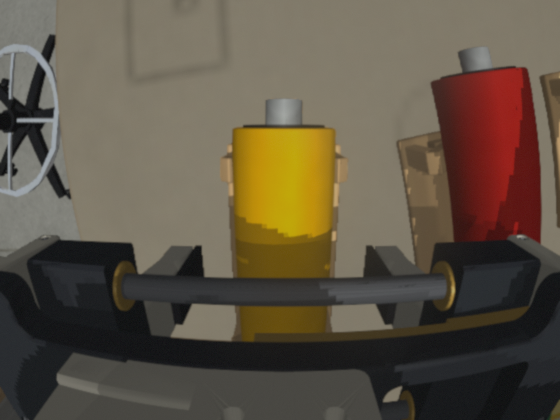

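Yellow drum centred between the jaws (drum u≈284, jaws 183/385). Closing.

Call:
{"name": "arm_command", "arguments": {"targets": [[[0, 0, 0], [1, -1, 0], 0.4], [[0, 0, 0], [0, 0, 0], 0.7], [[0, 0, 0], [0, 0, 0], 0.7], [[0, 0, 0], [0, 0, 0], 0.7], [[0, 0, 0], [0, 0, 0], 0.7], [[0, 0, 0], [0, 0, 0], 0.7], [[0, 0, 0], [0, 0, 0], 0.7]], "squeeze": 30}}

```text
t: 12.65
eef_pos: [0.5419, -0.3553, 0.2127]
ee_rot: [3.14, -0.0, 3.064]
force: [0.1, 5.9, 2.1]
width: 0.0444
```

Call:
{"name": "arm_command", "arguments": {"targets": [[[0, 0, 0], [0, 0, 3], 0.8], [[0, 0, 0], [0, 0, 10], 0.8], [[0, 0, 0], [0, 0, 25], 0.8], [[0, 0, 0], [0, 0, 35], 0.8], [[0, 0, 0], [0, 0, 45], 0.8], [[0, 0, 0], [0, 0, 30], 0.8], [[0, 0, 0], [0, 0, 10], 0.8], [[0, 0, 0], [0, 0, 0], 0.8]]}}

```text
t: 13.45
eef_pos: [0.5417, -0.3563, 0.3723]
ee_rot: [-3.141, 0.003, 3.064]
force: [0.6, -0.1, -4.8]
width: 0.0444
```

```bash
python3 - <<'E'
from look import *
go(.5255,.186,.211,.163-np.pi)
c=camera_params('wrist');p,d=grab_frame('wrist')
W=wcloud(p,d,c['eye'],c['orientation'],c['mtx']);s=get_state()
Q=W[mask(p,W,'yellow',x=(.4,.68),y=(-.45,-.25),z=(.1,.3))];cc,yaw,z,L,r=cyl(Q,.0225,.2,(.54,-.355,-.079));e=np.array([np.cos(yaw),np.sin(yaw)]);n=np.array([-e[1],e[0]])
print(yaw,z,'dz tcp',s['eef_pos'][2]-z,'axial drum-tcp',np.percentile(Q[:,:2]@e,.5)+.0725-s['eef_pos'][:2]@e,'across',(cc-s['eef_pos'][:2])@n)
E
```

```text
t 13.45 delta mm [-16.2 542.3  -2.3] rot [0.0004 0.0028 0.2405] w 0.0444 F [ 0.6 -0.1 -4.8] pos [ 0.5417 -0.3563  0.3723]
-0.07872424970956207 0.20952554324383202 dz tcp 0.16061634766562097 axial drum-tcp 0.0024406385138016073 across -0.000988933633180291
```

Call:
{"name": "arm_command", "arguments": {"targets": [[[0, 0, 0.01], [-1, 20, 0], 0.8], [[0, 0, 0.02], [-1, 35, 0], 0.8], [[0, 0, 0.02], [-1, 42, 0], 0.8], [[0, 0, 0.02], [-1, 42, 0], 0.8], [[0, 0, 0.02], [-1, 42, 0], 0.8], [[0, 0, 0.02], [-1, 42, 0], 0.8], [[0, 0, 0.02], [-1, 42, 0], 0.8], [[0, 0, 0.02], [-1, 42, 0], 0.8]]}}

```text
t: 14.3
eef_pos: [0.5328, -0.0476, 0.3682]
ee_rot: [-3.141, -0.004, -3.068]
force: [1.4, -0.7, -3.6]
width: 0.0442
```

Call:
{"name": "arm_command", "arguments": {"targets": [[[0, 0, 0.02], [-1, 42, 0], 0.8], [[0, 0, 0.02], [-1, 42, 0], 0.8], [[0, 0, 0.02], [-1, 42, 0], 0.8], [[0, 0, 0.02], [-1, 42, 0], 0.8], [[0, 0, 0.01], [-2, 35, 0], 0.8], [[0, 0, 0], [-1, 25, 0], 0.8], [[0, 0, 0], [-1, 7, 0], 0.8], [[0, 0, 0], [0, 0, 0], 0.8]]}}

```text
t: 15.1
eef_pos: [0.5253, 0.1865, 0.3685]
ee_rot: [-3.14, -0.003, -2.977]
force: [-0.7, -0.2, -4.4]
width: 0.0441
```

```bash
cat > st.py <<'E'
from h import *
def st(col,tag,r,L,off):
    s0=get_state();c=camera_params('wrist');p,d=grab_frame('wrist');cv2.imwrite(f'pics/{tag}.png',cv2.cvtColor(p,cv2.COLOR_RGB2BGR))
    W=wcloud(p,d,c['eye'],c['orientation'],c['mtx']);z0=s0['eef_pos'][2]-.161
    g=s0['eef_pos'][:2]
    Q=W[mask(p,W,col,x=(.4,.68),y=(.0,.35),z=(z0-.04,z0+.04))];Q=Q[abs(Q[:,1]-g[1])<.05]
    cc,yaw,z,_,_=cyl(Q,r,z0,(*g,.163))
    s=.163;e=np.array([np.cos(s),np.sin(s)]);n=np.array([-e[1],e[0]])
    near=np.percentile(Q[:,:2]@e,.5)
    print('drum yaw',yaw.round(4),'z',z.round(4),'t',(near+L/2).round(4),'n',((cc+e*(near+L/2-cc@e))@n).round(4))
    tt=[];nn=[]
    for k in('red','yellow','green'):
        T=W[mask(p,W,k,x=(.37,.46),y=(.03,.3),z=(.012,.05))]
        if len(T)>50:
            a=np.percentile(T[:,:2]@e,[2,98]).mean();b=np.percentile(T[:,:2]@n,[2,98]).mean();print(k,len(T),'t',(a+.113).round(4),'n',b.round(4))
E
python3 - <<'E'
from st import *
go(.5255,.186,.211,.163-np.pi)
st('yellow','w9',.0225,.145,0)
E
```

```text
t 15.1 delta mm [ 0.2 -0.5  1.5] rot [ 0.002  -0.0032 -0.0011] w 0.0441 F [-0.7 -0.2 -4.4] pos [0.5253 0.1865 0.3685]
drum yaw 0.1633 z 0.206 t 0.5495 n 0.0977
red 583 t 0.5515 n 0.0153
yellow 547 t 0.5518 n 0.0976
green 320 t 0.5511 n 0.1786
```

View pics/w9.png

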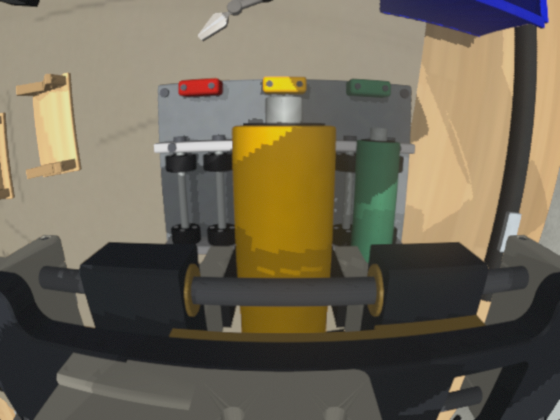

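Call:
{"name": "arm_command", "arguments": {"targets": [[[0, 0, 0], [1, 0, -20], 0.8], [[0, 0, 0], [0, 0, -35], 0.8], [[0, 0, 0], [0, 0, -30], 0.8], [[0, 0, 0], [0, 0, -18], 0.8], [[0, 0, 0], [0, 0, -12], 0.8], [[0, 0, 0], [0, 0, -8], 0.8], [[0, 0, 0], [0, 0, -3], 0.8], [[0, 0, 0], [0, 0, 0], 0.8]]}}

```text
t: 15.95
eef_pos: [0.5271, 0.1856, 0.2449]
ee_rot: [3.142, 0.0, -2.979]
force: [-0.0, 0.4, -3.8]
width: 0.044
```

```bash
python3 - <<'E'
from st import *
go(.5255,.186,.211,.163-np.pi)
st('yellow','w10',.0225,.145,0)
E
```

```text
t 15.95 delta mm [ -1.6   0.4 125.1] rot [-0.0001  0.0003  0.0004] w 0.044 F [-0.   0.4 -3.8] pos [0.5271 0.1856 0.2449]
drum yaw 0.1617 z 0.0823 t 0.5514 n 0.0969
red 1584 t 0.5517 n 0.0158
yellow 1582 t 0.5516 n 0.0982
green 957 t 0.5514 n 0.1809
```

View pics/w10.png

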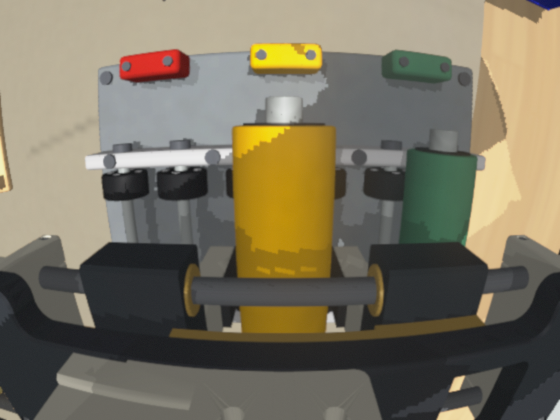

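Call:
{"name": "arm_command", "arguments": {"targets": [[[0, 0, 0], [0, 1, -4], 0.8], [[0, 0, 0], [0, 0, -4], 0.8], [[0, 0, 0], [0, 0, -4], 0.8], [[0, 0, 0], [0, 0, -2], 0.8], [[0, 0, 0], [0, 0, -1], 0.8], [[0, 0, 0], [0, 0, 0], 0.8]]}}

```text
t: 16.6
eef_pos: [0.5268, 0.1868, 0.2295]
ee_rot: [-3.141, -0.0, -2.979]
force: [-0.6, 0.7, -4.8]
width: 0.0445
```

Call:
{"name": "arm_command", "arguments": {"targets": [[[0, 0, 0], [0, 0, -1], 0.8], [[0, 0, 0], [0, 0, 0], 0.8]]}}

```text
t: 16.8
eef_pos: [0.5268, 0.1868, 0.2286]
ee_rot: [-3.142, -0.0, -2.979]
force: [0.3, -0.2, -4.3]
width: 0.0447
```

Call:
{"name": "arm_command", "arguments": {"targets": [[[0, 0, 0], [0, 0, -1], 0.8], [[0, 0, 0], [0, 0, 0], 0.8]]}}

```text
t: 17.0
eef_pos: [0.5269, 0.1869, 0.2278]
ee_rot: [3.142, 0.0, -2.979]
force: [0.5, -0.1, -3.4]
width: 0.0443
```

Call:
{"name": "arm_command", "arguments": {"targets": [[[0, 0, 0], [0, 0, -1], 0.8], [[0, 0, 0], [0, 0, 0], 0.8]]}}

```text
t: 17.2
eef_pos: [0.5269, 0.1869, 0.2276]
ee_rot: [3.142, 0.001, -2.978]
force: [-3.6, 0.0, 6.8]
width: 0.044
```

Call:
{"name": "arm_command", "arguments": {"targets": [[[0, 0, 0], [0, 0, 0], 0.55], [[0, 0, 0], [0, 0, 0], 0.5], [[0, 0, 0], [0, 0, 0], 0.47], [[0, 0, 0], [0, 0, 0], 0.44], [[0, 0, 0], [0, 0, 0], 0.4], [[0, 0, 0], [0, 0, 0], 0.32], [[0, 0, 0], [0, 0, 0], 0.32]], "squeeze": 6}}

```text
t: 17.9
eef_pos: [0.5269, 0.1869, 0.2266]
ee_rot: [-3.142, 0.0, -2.979]
force: [-0.0, 0.1, 0.3]
width: 0.0586
```

```bash
python3 - <<'E'
from st import *
go(.5255,.186,.211,.163-np.pi)
st('yellow','w11',.0225,.145,0)
E
```

```text
t 17.9 delta mm [ -1.4  -0.9 143.4] rot [0.     0.     0.0002] w 0.0586 F [-0.   0.1  0.3] pos [0.5269 0.1869 0.2266]
drum yaw 0.1627 z 0.0649 t 0.5044 n 0.0981
red 1912 t 0.5517 n 0.0159
yellow 1947 t 0.5517 n 0.0981
green 1171 t 0.5515 n 0.1811
```

View pics/w11.png

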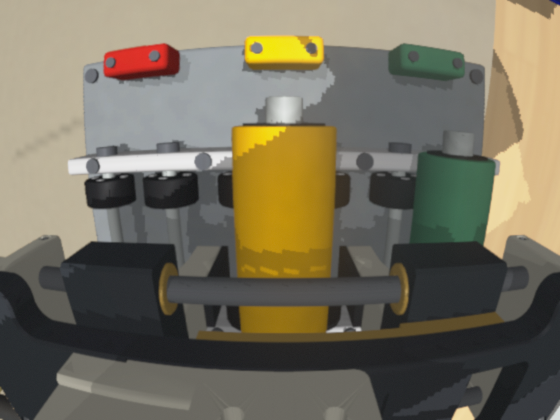

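Call:
{"name": "arm_command", "arguments": {"targets": [[[0, 0, 0], [0, 0, 5], 0.32], [[0, 0, 0], [0, 0, 15], 0.32], [[0, 0, 0], [0, 0, 25], 0.32], [[0, 0, 0], [0, 0, 40], 0.32], [[0, 0, 0], [0, 0, 40], 0.2], [[0, 0, 0], [0, -20, 40], 0], [[0, 0, 0.005], [0, -40, 10], 0], [[0, 0, 0.005], [0, -45, 0], 0]]}}

```text
t: 18.75
eef_pos: [0.5271, 0.0815, 0.4048]
ee_rot: [3.14, 0.005, -2.966]
force: [0.7, -0.8, -1.2]
width: 0.085
```

Call:
{"name": "arm_command", "arguments": {"targets": [[[0, 0, 0.003], [0, -45, 0], 0], [[0, 0, 0.003], [0, -45, 0], 0], [[0, 0, 0.003], [0, -45, 0], 0], [[0, 0, 0.003], [0, -45, 0], 0], [[0, 0, 0], [0, -45, 0], 0], [[0, 0, 0], [0, -45, 0], 0], [[0, 0, 0], [0, -35, 0], 0], [[0, 0, 0], [0, -18, 0], 0]]}}

```text
t: 19.55
eef_pos: [0.5263, -0.2438, 0.4018]
ee_rot: [-3.141, -0.0, -2.959]
force: [0.2, 0.4, -0.4]
width: 0.0876
```

Call:
{"name": "arm_command", "arguments": {"targets": [[[0, 0, 0], [0, 0, 0], 0], [[0, 0, 0], [0, 0, 0], 0]]}}

```text
t: 19.75
eef_pos: [0.5266, -0.2414, 0.4017]
ee_rot: [3.141, -0.0, -2.958]
force: [0.6, 1.3, 0.1]
width: 0.0876
```

```bash
python3 - <<'E'
from look import *
go(.524,-.242,.056,.186-np.pi)
look('red','w12')
E
```

```text
t 19.75 delta mm [  -2.6   -0.6 -186.7] rot [-0.0002 -0.0001  0.0024] w 0.0876 F [0.6 1.3 0.1] pos [ 0.5266 -0.2414  0.4017]
red 6449 [ 0.5266 -0.2414] yaw 0.1883 z 0.0537 L 0.1596
centre from near end [ 0.5292 -0.2409]
```

View pics/w12.png

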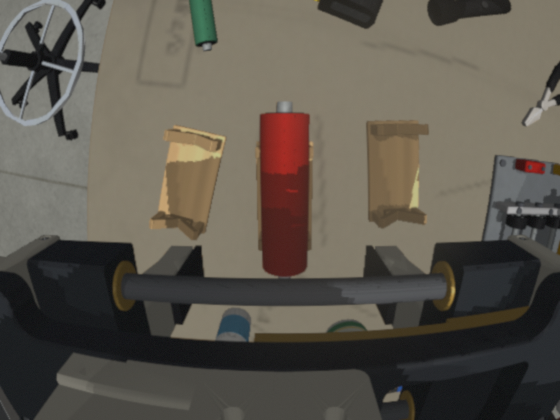

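Call:
{"name": "arm_command", "arguments": {"targets": [[[0, 0, 0.004], [0, 0, -30], 0], [[0, 0, 0], [0, 0, -40], 0], [[0, 0, 0], [0, 0, -40], 0], [[0, 0, 0], [0, 0, -32], 0], [[0, 0, 0], [0, 0, -25], 0], [[0, 0, 0], [0, 0, -14], 0], [[0, 0, 0], [0, 0, -5], 0], [[0, 0, 0], [0, 0, 0], 0]]}}

```text
t: 20.6
eef_pos: [0.527, -0.2404, 0.2155]
ee_rot: [3.141, -0.001, -2.951]
force: [-0.3, -0.3, 0.0]
width: 0.0877
```

```bash
python3 - <<'E'
from look import *
go(.5266,-.2414,.056,.188-np.pi)
look('red','w13')
E
```

```text
t 20.6 delta mm [-0.4 -1.  -0.5] rot [-0.0001 -0.0008 -0.0021] w 0.0877 F [-0.3 -0.3  0. ] pos [ 0.527  -0.2404  0.2155]
red 21942 [ 0.4982 -0.2467] yaw 0.1858 z 0.0537 L 0.103
centre from near end [ 0.5287 -0.2409]
```

View pics/w13.png

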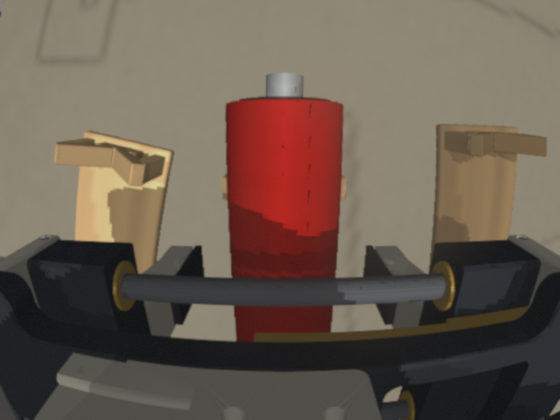

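Call:
{"name": "arm_command", "arguments": {"targets": [[[0, 0, -0.002], [1, -1, 0], 0.35], [[0, 0, 0], [0, 0, 0], 0.7], [[0, 0, 0], [0, 0, 0], 0.7], [[0, 0, 0], [0, 0, 0], 0.7], [[0, 0, 0], [0, 0, 0], 0.7], [[0, 0, 0], [0, 0, 0], 0.7], [[0, 0, 0], [0, 0, 0], 0.7]], "squeeze": 35}}

```text
t: 21.35
eef_pos: [0.5275, -0.2409, 0.2157]
ee_rot: [3.14, -0.0, -2.955]
force: [-1.9, 10.8, 4.9]
width: 0.0495
```

Call:
{"name": "arm_command", "arguments": {"targets": [[[0, 0, 0], [0, 0, 3], 0.8], [[0, 0, 0], [0, 0, 10], 0.8], [[0, 0, 0], [0, 0, 25], 0.8], [[0, 0, 0], [0, 0, 35], 0.8], [[0, 0, 0], [0, 0, 45], 0.8], [[0, 0, 0], [0, 0, 30], 0.8], [[0, 0, 0], [0, 0, 10], 0.8], [[0, 0, 0], [0, 0, 0], 0.8]]}}

```text
t: 22.15
eef_pos: [0.5276, -0.2423, 0.3746]
ee_rot: [-3.141, 0.002, -2.955]
force: [-0.0, -0.0, -8.1]
width: 0.0492
```

```bash
python3 - <<'E'
from look import *
go(.5391,.1031,.211,.163-np.pi)
E
```

```text
t 22.15 delta mm [ 11.5 345.4  -4.6] rot [-0.0001  0.0021 -0.0233] w 0.0492 F [-0.  -0.  -8.1] pos [ 0.5276 -0.2423  0.3746]
```

Call:
{"name": "arm_command", "arguments": {"targets": [[[0, 0, -0.003], [1, 20, 0], 0.8], [[0, 0, -0.003], [1, 35, 0], 0.8], [[0, 0, -0.003], [1, 42, 0], 0.8], [[0, 0, -0.003], [1, 42, 0], 0.8], [[0, 0, -0.003], [2, 42, 0], 0.8], [[0, 0, -0.003], [2, 42, 0], 0.8], [[0, 0, -0.003], [2, 42, 0], 0.8], [[0, 0, -0.002], [1, 37, 0], 0.8]]}}

```text
t: 22.95
eef_pos: [0.5379, 0.0615, 0.3708]
ee_rot: [-3.141, -0.004, -2.978]
force: [1.3, -0.6, -6.6]
width: 0.0495
```

Call:
{"name": "arm_command", "arguments": {"targets": [[[0, 0, 0], [1, 28, 0], 0.8], [[0, 0, 0], [0, 12, 0], 0.8], [[0, 0, 0], [0, 2, 0], 0.8], [[0, 0, 0], [0, 0, 0], 0.8]]}}

```text
t: 23.35
eef_pos: [0.5394, 0.1016, 0.3719]
ee_rot: [-3.141, -0.003, -2.978]
force: [-0.2, -0.3, -7.3]
width: 0.0493
```

```bash
python3 - <<'E'
from st import *
go(.5391,.1031,.211,.163-np.pi)
st('red','w14',.025,.165,0)
E
```

```text
t 23.35 delta mm [-0.3  1.5 -1.9] rot [ 0.0014 -0.003  -0.001 ] w 0.0493 F [-0.2 -0.3 -7.3] pos [0.5394 0.1016 0.3719]
drum yaw 0.1653 z 0.2099 t 0.5493 n 0.0117
yellow 431 t 0.5514 n 0.0966
green 344 t 0.5515 n 0.1814
```

View pics/w14.png

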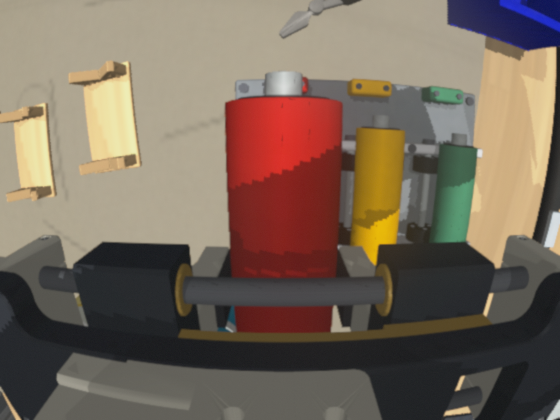

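Call:
{"name": "arm_command", "arguments": {"targets": [[[0, 0, 0], [1, 2, -20], 0.8], [[0, 0, 0], [0, 0, -35], 0.8], [[0, 0, 0], [0, 0, -30], 0.8], [[0, 0, 0], [0, 0, -18], 0.8], [[0, 0, 0], [0, 0, -12], 0.8], [[0, 0, 0], [0, 0, -7], 0.8], [[0, 0, 0], [0, 0, -3], 0.8], [[0, 0, 0], [0, 0, 0], 0.8]]}}

```text
t: 24.2
eef_pos: [0.5411, 0.1037, 0.249]
ee_rot: [3.142, 0.001, -2.978]
force: [-0.4, 0.5, -6.8]
width: 0.0492
```

```bash
python3 - <<'E'
from st import *
go(.5391,.1035,.0717,.163-np.pi)
st('red','w15',.025,.165,0)
E
```

```text
t 24.2 delta mm [ -2.   -0.2 -18.3] rot [-0.0002  0.0005 -0.0005] w 0.0492 F [-0.4  0.5 -6.8] pos [0.5411 0.1037 0.249 ]
drum yaw 0.1649 z 0.0869 t 0.5518 n 0.0137
red 1415 t 0.5516 n 0.0137
yellow 1047 t 0.5513 n 0.097
green 791 t 0.552 n 0.1803
```

View pics/w15.png

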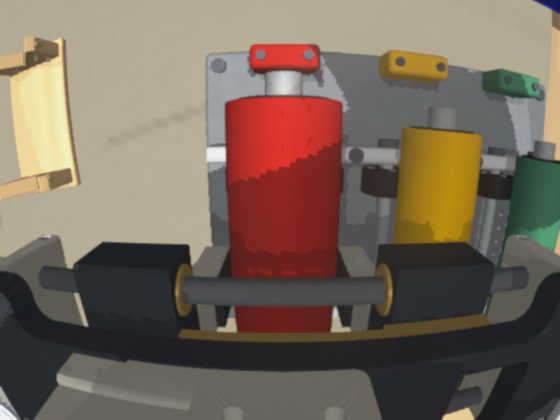

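Aligned (t 0.5518 vs 0.5516, n equal). Lowering.

Call:
{"name": "arm_command", "arguments": {"targets": [[[0, 0, 0], [0, 0, -4], 0.8], [[0, 0, 0], [0, 0, -4], 0.8], [[0, 0, 0], [0, 0, -4], 0.8], [[0, 0, 0], [0, 0, -2], 0.8], [[0, 0, 0], [0, 0, -2], 0.8], [[0, 0, 0], [0, 0, 0], 0.8]]}}

```text
t: 24.85
eef_pos: [0.5408, 0.1038, 0.2323]
ee_rot: [-3.141, -0.001, -2.978]
force: [-0.4, -0.2, -7.5]
width: 0.0494
```

Call:
{"name": "arm_command", "arguments": {"targets": [[[0, 0, 0], [0, 0, -1], 0.8], [[0, 0, 0], [0, 0, 0], 0.8]]}}

```text
t: 25.05
eef_pos: [0.5409, 0.1039, 0.2316]
ee_rot: [3.142, 0.0, -2.978]
force: [0.3, 0.2, -7.0]
width: 0.0493
```

Call:
{"name": "arm_command", "arguments": {"targets": [[[0, 0, 0], [0, 0, -1], 0.8], [[0, 0, 0], [0, 0, 0], 0.8]]}}

```text
t: 25.25
eef_pos: [0.5408, 0.1038, 0.2306]
ee_rot: [3.142, -0.0, -2.978]
force: [-0.3, 0.5, -7.1]
width: 0.0487
```

Call:
{"name": "arm_command", "arguments": {"targets": [[[0, 0, 0], [0, 0, -1], 0.8], [[0, 0, 0], [0, 0, 0], 0.8]]}}

```text
t: 25.45
eef_pos: [0.5409, 0.1039, 0.2302]
ee_rot: [3.141, 0.0, -2.978]
force: [-3.7, 1.2, 0.0]
width: 0.0491
```

Call:
{"name": "arm_command", "arguments": {"targets": [[[0, 0, 0], [0, 0, 0], 0.5], [[0, 0, 0], [0, 0, 0], 0.44], [[0, 0, 0], [0, 0, 0], 0.41], [[0, 0, 0], [0, 0, 0], 0.38], [[0, 0, 0], [0, 0, 0], 0.34], [[0, 0, 0], [0, 0, 0], 0.28], [[0, 0, 0], [0, 0, 0], 0.28]], "squeeze": 6}}

```text
t: 26.15
eef_pos: [0.5409, 0.1038, 0.2297]
ee_rot: [-3.142, 0.0, -2.978]
force: [0.7, -0.1, 0.4]
width: 0.0618
```

```bash
python3 - <<'E'
from st import *
go(.5391,.1035,.0717,.163-np.pi)
st('red','w16',.025,.165,0)
E
```

```text
t 26.15 delta mm [-1.8 -0.3  1. ] rot [-0.      0.0002 -0.0009] w 0.0618 F [ 0.7 -0.1  0.4] pos [0.5409 0.1038 0.2297]
drum yaw 0.1636 z 0.0679 t 0.5145 n 0.0141
red 1758 t 0.5514 n 0.014
yellow 1228 t 0.5514 n 0.0969
green 1166 t 0.552 n 0.1797
```

View pics/w16.png

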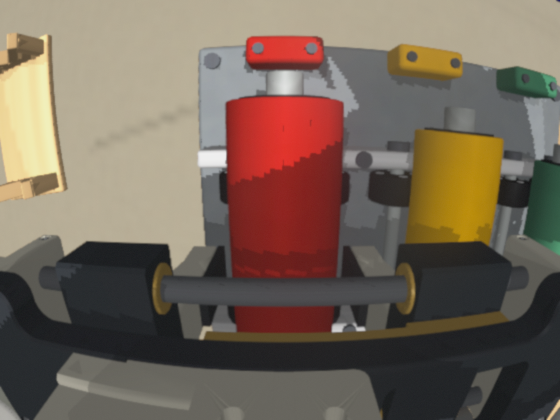

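Red is seated and the fingers are clear; lifting away and moving aside so the fixed cameras can see.

Call:
{"name": "arm_command", "arguments": {"targets": [[[0, 0, 0], [0, 0, 5], 0.28], [[0, 0, 0], [0, 0, 15], 0.28], [[0, 0, 0], [0, 0, 25], 0.28], [[0, 0, 0], [0, 0, 40], 0.28], [[0, 0, 0], [0, 0, 40], 0.2], [[0, 0, 0], [0, -20, 40], 0], [[0, 0, 0], [0, -40, 10], 0], [[0, 0, 0], [0, -45, 0], 0]]}}

```text
t: 27.0
eef_pos: [0.5411, -0.0015, 0.408]
ee_rot: [3.141, 0.006, -2.975]
force: [1.4, -0.4, -0.7]
width: 0.0858
```

Call:
{"name": "arm_command", "arguments": {"targets": [[[0, 0, 0], [0, -45, 0], 0], [[0, 0, 0], [0, -45, 0], 0], [[0, 0, 0], [0, -45, 0], 0], [[0, 0, 0], [0, -45, 0], 0], [[0, 0, 0], [0, -45, 0], 0], [[0, 0, 0], [0, -30, 0], 0], [[0, 0, 0], [0, -15, 0], 0], [[0, 0, 0], [0, 0, 0], 0]]}}

```text
t: 27.8
eef_pos: [0.5405, -0.2728, 0.4045]
ee_rot: [3.142, -0.0, -2.98]
force: [0.7, 0.3, 0.7]
width: 0.0875
```

```bash
python3 - <<'E'
from h import *
s=.163;e=np.array([np.cos(s),np.sin(s)]);n=np.array([-e[1],e[0]])
G=dict(red=(.025,.07,(.5391,.1031,.163)),yellow=(.0225,.067,(.5255,.186,.163)),green=(.02,.064,(.5119,.2689,.163)))
for rep in(1,2):
  for cam in('scene','top'):
    p,W=cloud(cam,*grab_frame(cam));cv2.imwrite(f'pics/{cam}_end{rep}.png',cv2.cvtColor(p,cv2.COLOR_RGB2BGR))
    for k,(r,z,g) in G.items():
        Q=W[mask(p,W,k,x=(.41,.66),y=(.03,.34),z=(.045,.13))]
        if len(Q)<50:continue
        cc,yaw,zz,L,res=cyl(Q,r,z,g);print(cam,k,len(Q),cc.round(4),'yaw',yaw.round(3),'z',zz.round(4),'L',L.round(3),'dt,dn from station',((cc-g[:2])@e).round(4),((cc-g[:2])@n).round(4))
    if cam=='top':
        for name,(u,v) in dict(can=(319,150),glue=(364,152),tape=(345,272),cup=(272,154)).items(): print(name,W[v,u].round(3))
go(.5,0,.2,0)
E
```

```text
scene red 887 [0.5388 0.1011] yaw 0.161 z 0.0686 L 0.163 dt,dn from station -0.0006 -0.002
scene yellow 767 [0.5257 0.1841] yaw 0.16 z 0.0657 L 0.143 dt,dn from station -0.0001 -0.0019
scene green 661 [0.5125 0.2671] yaw 0.159 z 0.0625 L 0.123 dt,dn from station 0.0003 -0.0019
top red 613 [0.5379 0.1031] yaw 0.161 z 0.0685 L 0.161 dt,dn from station -0.0012 0.0002
top yellow 437 [0.524  0.1862] yaw 0.162 z 0.0659 L 0.139 dt,dn from station -0.0014 0.0004
top green 221 [0.5108 0.2713] yaw 0.187 z 0.0637 L 0.117 dt,dn from station -0.0007 0.0026
can [ 0.716 -0.11   0.128]
glue [ 0.716 -0.269  0.089]
tape [ 0.302 -0.208  0.053]
cup [0.708 0.048 0.083]
scene red 887 [0.5387 0.1011] yaw 0.164 z 0.0688 L 0.163 dt,dn from station -0.0007 -0.0019
scene yellow 769 [0.5259 0.1843] yaw 0.158 z 0.0657 L 0.144 dt,dn from station 0.0001 -0.0017
scene green 660 [0.5128 0.267 ] yaw 0.157 z 0.0625 L 0.123 dt,dn from station 0.0006 -0.002
top red 611 [0.5369 0.1033] yaw 0.165 z 0.0684 L 0.16 dt,dn from station -0.0021 0.0005
top yellow 429 [0.5246 0.1858] yaw 0.167 z 0.0657 L 0.139 dt,dn from station -0.0009 -0.0001
top green 223 [0.5119 0.2675] yaw 0.166 z 0.0629 L 0.119 dt,dn from station -0.0002 -0.0014
can [ 0.717 -0.111  0.118]
glue [ 0.716 -0.269  0.09 ]
tape [ 0.302 -0.207  0.056]
cup [0.707 0.048 0.09 ]
t 28.0 delta mm [-40.9 270.2 -45.9] rot [-4.0000e-04 -2.0000e-04  2.9768e+00] w 0.0874 F [ 0.1 -0.4 -1. ] pos [ 0.5409 -0.2702  0.4049]
```

View pics/scene_end2.png

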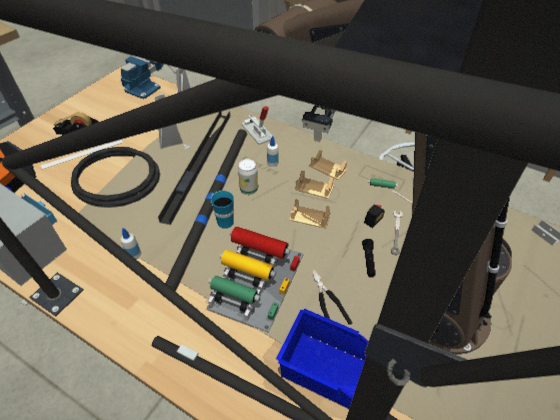

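View pics/top_end2.png

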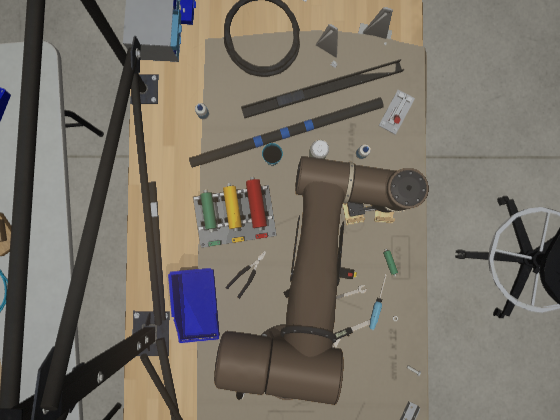

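All three are seated at their own tags and unmoving between the two looks, and the bystanders are where they started. Handing in.

```bash
python3 -c "
from station import *
print(job_done())"
```

```text
the job is handed in; nothing more can be done
None
```

I moved the three idlers from their cradles onto the wheel stand: green, then yellow, then red, each to the station with its tag. Each was lowered in 1 mm steps until the force reading showed contact, then released slowly. I handed the job in at 28.0 s; `job_done()` gave no verdict.

**Position checks:**

| Check | Last reading | Allowed |
|---|---|---|
| Distance from station centre, lengthwise | within about 2 mm | 15 mm |
| Distance from station centre, across the shafts | within about 2 mm | 5 mm |
| Angle to the stand's x axis | within 0.006 rad | 0.06 rad |
| Height | about 1–1.6 mm below nominal | 4 mm |

The same fit also read about 1–1.5 mm low on the idlers in their cradles, so I take the height shortfall as a measuring bias.

**Disagreements:**
- The two fixed cameras differ by about 2 mm across the shafts. The scene camera reads about -2 mm; the top camera reads between -1.4 and +0.5 mm.
- One top-camera reading of green was an outlier (2.6 mm across, 0.024 rad), and the repeat did not show it.
- The wrist camera's lengthwise position for the stand differs from the fixed cameras' by about 3 mm.

**At rest:** Two looks about 0.1 s apart showed nothing moving beyond noise, apart from that green outlier. I did not measure the shaft speeds directly.

**Bystanders:** The can, bottle, tape measure and cup are where they started, within camera noise. The arm was clear of everything at hand-in.

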